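Hold a fresh gas filter down on its sprung valves for clamping

ROBOT

A 6-joint arm with a two-finger parallel gripper is mounted at the origin on a cart in front of the work surface, level with it; the furniture and walls round the work are solid. World frame = base frame: x ahead of the robot, y to its left, z up, the work surface at z = 0. Lengths are in m, angles in rad, forces in N, time in s.
With the tool pointing down it reaches from about 0.35 to 0.925 m from the base axis. Payload 6.4 kg.
Tool frame: the origin (TCP) lies midway between the tips of the shut fingers; the grasp point (between the pads) lies 19 mm behind it (bot.grip_point_offset is the distance from the TCP to the grasp point, in m); z points along the fingers, y is the line along which they close (so a half turn about z gives the same grasp; the last joint's range is limited). The gripper opens to 94 mm and grips with 3 to 60 N. Pads are 16 mm wide; open, the fingers measure 119 mm over their backs; the gripper's body (75 mm by 177 mm) begins 78 mm behind the grasp point.
Start: joints at [-1.362, 0.245, 1.558, -0, 1.339, -0.174], TCP at [0.243, -0.603, 0.205] pointing down, gripper open.
Joint ranges: [-3.13, 3.13], [-1.02, 2.26], [0.13, 2.54], [-0.95, 4.09], [0.21, 2.88], [-2.74, 2.74]. Speed limits (rad/s): [2.57, 2.57, 3.14, 3.14, 3.14, 3.14].

INTERFACE

Orientations are given as a 3x3 rotation matrix whose columns are the frame's x, y, z axes.
In Python, from rig import bot, cams gives the robot as it stands.
- The arm moves only by the tool step_arm, never from a script. Its argument "series" is a list of rows, each a list of 7 numbers: the finger opening in m, from 0 to 0.094, then the shift along the tool's x, y, z in m, then the turn, a rotation vector about the tool's x, y, z in degrees. A call has 1 to 5 rows; each row shifts and turns the commanded pose from where the row before left it, along the tool's axes as they then stand; what a row does not reach is not made up. A row lasts 1/8 s, in which the tool goes at most 62.5 mm and 10.7 degrees, less where a joint would pass 70% of its speed; a pose out of reach is approached as far as the arm can. A call with a gripper value outside its range is refused whole. The fingers move at their own pace and stop on an object; the grip force is fixed at half the most. Time passes only in rows, so rows that do not move let the fingers close. It gives the time, the measured TCP pose, the force, the opening and the grip force at its end, in the units of the state.
- bot.state(): the state, without advancing time (a new reading comes with each control period).
- cams.camera(name): name is "scene" or "top" or "wrist"; returns the picture (384x512x3 uint8, red, green, blue); there is no depth.
- cams.get_calibration(name): a dict with "fx", "fy", "cx", "cy" (pixels), "k1" (the pictures are not rectified: a ray, as slopes to the right and down, at radius r is drawn at 1 + k1 r^2 times it, then the intrinsics apply), "R" (3x3) and "t" (3): a world point X has camera coordinates R X + t; the wrist camera has in their place "mount" (4x4, takes a point from camera to tool coordinates, whose origin is the TCP and whose axes are the flange's). Camera axes: x right, y down, z forward; pixel columns grow to the right and rows downward; lengths in m; the calibration is good to about 2 mm. A picture is of the moment at which its call begins: read the wrist's pose just before it. get_calibration takes no time and is no camera call.
- bot.hand_in(): hands the job in; it is judged then, once.
The state is a dict: "t": time; "qpos": joint angles; "qd": joint speeds; "effort": joint torques, N m; "position": TCP position; "orientation": TCP orientation; "ft_force": force on the tool from outside, world axes, zero at the start; "moment": the same for the moment, N m; "finger_gap": finger opening in m; "grip_force": force on a finger pad.
Only numpy, scipy, OpenCV 4.12 (cv2) and the standard library are available. Lean on these libraries where they do the work, as an engineer would, in place of code of your own. Each camera call takes 0.05 s, during which the arm holds its last target. There are 200 camera calls.

TASK

Take the fresh gas filter, the one with the green window, and set it upright and square over the two nozzles of the open station of the filter manifold. Press it down on the sprung valve pins with a steady force of about 12 N, without bottoming it, and keep it gripped and pressed like that for a good two seconds and on to the end, so that I can swing the two clamp dogs over its ears and tighten them: your program finishes while you are still holding and pressing. Leave the spent filter with the brown window and the other things on the bench alone.

Things in the scene. Friction and masses are not known exactly. Their poses are not given: they have to be found in the camera images.
- fresh_grip (a point): Fresh gas filter: loose upright cartridge, 100 mm tall, 140 to 280 g, with a GREEN window round its body and a green disc on top. Point: on its upright axis, 64 mm above its underside, 36 mm below its top; z up. Round body, 40 mm in diameter, from 29 mm above the underside to the top: grip it there. It stands on its foot (see fresh_filter).
- fresh_filter: The same filter's foot; origin at the centre of its underside. Grey block 59 mm along x, 42 along y, 29 high, with a 7 mm high clamping ear at each x end (79 mm over the ears). Hollow from below: oblong cavity 42 mm along x, 17 along y, 22 deep, central, which goes over the two nozzles. A half turn makes no difference.
- spent_grip (a point): Spent gas filter, same shape but with a BROWN window and a brown disc on top; point as in the fresh one. It stands loose on the bench and stays where it is.
- open_station (a point): Open station of the manifold. Point: on the deck, midway between the station's two steel nozzles; x along the line through the nozzles, z up. Nozzles 14 mm in diameter, 21 mm high, tapered over the top 5 mm, 25 mm apart. The filter goes over them with its x along this x. Clamp dogs with black thumb nuts, swung clear, stand 52 mm either side along x, up to 38 mm above the deck.
- manifold: Fixed grey metal block 124 mm along x, 186 along y; origin at the centre of its underside on the bench; deck 38 mm above it. The open station is at y = -52 mm; at y = +52 mm stands another filter with a cream window, clamped in for good, its top 100 mm above the deck. Brass fittings at both ends, with a tube at the -y end (to y = -135 mm).
- valve_pins (a joint): Two 6 mm brass pins that stick up 10 mm out of the nozzle tops and move as one. Value: how far they are pushed down (m). They touch the roof of the filter's cavity when its underside is 9 mm above the deck; at 0.009 the foot meets the deck (bottomed). Spring: 5 N at first movement, then 1.5 N more per mm: 12 N at 0.0047.
- leak_detector: Yellow hand-held gas leak detector, 51 x 216 x 26 mm, lying behind the work; origin at its underside. Bystander.
- septa_pot: White plastic pot with lid, 41 mm wide, 42 mm high; origin at the centre of its underside. Bystander.
- spanner: Open-ended steel spanner, 27 x 181 x 6 mm, lying on the bench; origin at its underside. Bystander.

How it is judged:
On the way:
1. the fresh filter, gripped, square and upright over the nozzles, has been pressed on the valve pins with 8 to 16 N for two seconds (contact force between fresh_filter and valve_pins between 8 and 16 N and value of joint valve_pins between 0.0018 and 0.0075 m and horizontal distance between fresh_grip and open_station below 0.005 m and angle between fresh_grip's own z axis and vertical below 0.08 rad and angle between the x axis of fresh_grip and the x axis of open_station, either way round below 0.14 rad and contact force between the fingers and fresh_filter above 2 N and z of the grasp point in the frame of fresh_grip below 0.036 m), for 2 s.
At the end, for the whole second after the job is handed in: The fresh (green) filter is over both nozzles of the open station (axis within 5 mm, square within 8 degrees, upright within 4.5 degrees), still gripped by the fingers round its body, at rest, and pressed on the valve pins with 8 to 16 N (pins pushed in 1.8 to 7.5 mm) (all of step 1 and velocity of joint valve_pins between -0.003 and 0.003 m/s and linear speed of fresh_filter below 0.01 m/s); the arm keeps its last pose, push and grip.
It fails at once if the filter is pressed so hard that the valve pins bottom (more than 8.5 mm in) (value of joint valve_pins above 0.0085 m).
It fails at once if the spent filter is moved more than 20 mm or tipped (distance of spent_grip from where it was at the start of the episode above 0.02 m or angle between spent_grip's own z axis and vertical above 0.2 rad).
It fails at once if a bystander is moved more than 20 mm (distance of any of leak_detector, septa_pot, spanner from where it was at the start of the episode above 0.02 m).
It also fails if it takes over 43 s, if anything falls off the work surface, if the arm or the gripper's body presses on something with over 40 N, if the wrist force passes 120 N, or if a joint passes its speed limit or range.

## Working session

There is one attempt and no reset: what is moved stays moved. The work goes in short steps, Python scripts to look and compute and a tool call to move; the robot and the scene stay as the last step left them, time stands still between calls to the robot, and variables do not carry over. Pictures are saved under pics/ and viewed, at most 10 in all, crops included, and the job is handed in when it is done.

Besides the shell and the picture viewer there is one more tool, called after "Call:" as a command line: name --pt "numbers of a row" for each row, then --argument value for the rest. step_arm: Moves the arm, as the interface text tells. Its arguments: {"type":"object","properties":{"series":{"type":"array","items":{"type":"array","items":{"type":"number"}}}},"required":["series"]}

```bash
ls; mkdir -p pics; python3 - <<'E'
from rig import bot,cams
import cv2,json
for n in("scene","top"):
    cv2.imwrite(f"pics/{n}0.png",cams.camera(n)[:,:,::-1])
for n in("scene","top","wrist"): print(n,cams.get_calibration(n))
print(bot.state(),bot.grip_point_offset)
E
```

```text
pics
scene {'fx': 428.3796465900979, 'fy': 428.3796465900979, 'cx': 251.1676729189449, 'cy': 198.57061183054378, 'k1': -0.05676380206156023, 'R': array([[ 0.51011526, -0.8598822 , -0.01962206],
       [-0.3449539 , -0.18363505, -0.92048084],
       [ 0.78790179,  0.47632003, -0.39029476]]), 't': array([-0.5224699 ,  0.20776768,  0.66985388])}
top {'fx': 401.2426924821646, 'fy': 401.2426924821646, 'cx': 250.47930269497851, 'cy': 189.0726613798408, 'k1': -0.0835992506255391, 'R': array([[ 0.02179119, -0.99947225,  0.0240906 ],
       [-0.99229327, -0.02456209, -0.12145274],
       [ 0.12198036, -0.02125834, -0.99230483]]), 't': array([-0.29684956,  0.5831166 ,  0.84292627])}
wrist {'fx': 292.6824246292092, 'fy': 292.6824246292092, 'cx': 253.3567504156498, 'cy': 190.29993589696247, 'k1': -0.01833219436987706, 'mount': array([[-1.07000478e-03, -9.74054263e-01, -2.26312057e-01,
         6.55604940e-02],
       [ 9.99999413e-01, -1.08040114e-03, -7.79225623e-05,
        -1.50307237e-03],
       [-1.68607000e-04, -2.26312007e-01,  9.74054848e-01,
        -1.79815444e-01],
       [ 0.0000000
[... 169 characters left out ...]
  1.33871699e+00, -1.74087618e-01]), 'qd': array([ 0.00048778, -0.00029801, -0.00243492,  0.00146454, -0.00083732,
        0.00079888]), 'effort': array([-6.21010731e-04, -4.16916740e+01, -3.15523911e+01,  6.86867139e-02,
        3.10202781e-02, -5.40011206e-05]), 'position': array([ 0.24266232, -0.60243251,  0.20448242]), 'orientation': array([[ 9.27634264e-01,  3.73489669e-01, -3.72575812e-04],
       [ 3.73489750e-01, -9.27632800e-01,  1.67144485e-03],
       [ 2.78653840e-04, -1.68964276e-03, -9.99998534e-01]]), 'ft_force': array([-0.63589625,  0.23203491,  0.33617109]), 'moment': array([-0.0082061 ,  0.00441314, -0.02256987]), 'grip_force': 0.0, 'finger_gap': 0.09414241152198145} 0.0188
```

View pics/scene0.png

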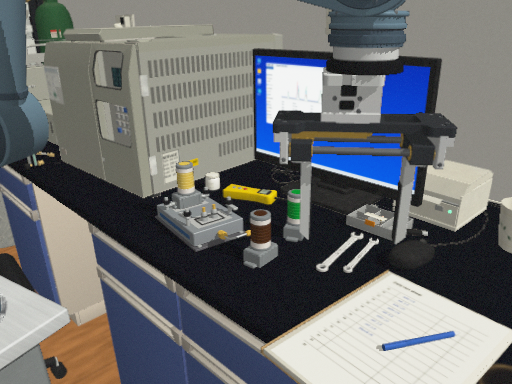

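View pics/top0.png

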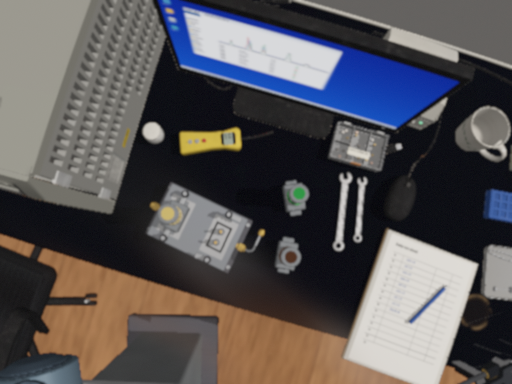

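The scene view shows the green filter at (294,205), the brown one at (261,228), and the manifold at (200,215). In the top view the green disc is at (300,193), the brown disc at (291,257), the manifold centre at about (200,226), the open station at about (219,236), and the cream filter at (170,214).

```bash
cat > h.py <<'E'
import numpy as np,cv2
from rig import bot,cams
def und(c,uv):
    K=np.array([[c['fx'],0,c['cx']],[0,c['fy'],c['cy']],[0,0,1]])
    p=np.float64(uv).reshape(-1,1,2)
    return cv2.undistortPointsIter(p,K,np.array([c['k1'],0,0,0,0.]),None,None,(3,100,1e-12)).reshape(-1,2)
def pose(name,st=None):
    c=cams.get_calibration(name)
    if name!='wrist': return c,c['R'].T,-c['R'].T@c['t']
    M=c['mount'];R=st['orientation']
    return c,R@M[:3,:3],st['position']+R@M[:3,3]
def plane(name,uv,z,st=None):
    c,R,o=pose(name,st); d=np.c_[und(c,uv),np.ones(len(np.atleast_2d(uv)))]@R.T
    return o+d*((z-o[2])/d[:,2])[:,None]
def proj(name,X,st=None):
    c,R,o=pose(name,st); p=(np.atleast_2d(X)-o)@R; s=p[:,:2]/p[:,2:]
    s=s*(1+c['k1']*(s**2).sum(1,keepdims=True)); return s*[c['fx'],c['fy']]+[c['cx'],c['cy']]
E
python3 - <<'E'
from h import *
im=cv2.imread('pics/top0.png');hsv=cv2.cvtColor(im,cv2.COLOR_BGR2HSV)
m=cv2.inRange(hsv,(45,120,60),(80,255,255))
n,l,s,c=cv2.connectedComponentsWithStats(m)
for i in range(1,n):
    if s[i,4]>20: print(s[i],c[i],plane('top',c[i],.1))
print('brown',plane('top',[291,257],.1))
cr=cv2.resize(im[165:285,140:325],None,fx=4.3,fy=4.3,interpolation=cv2.INTER_CUBIC)
cv2.imwrite('pics/c1.png',cr)
E
```

```text
[294 188  11  11  91] [298.81318681 192.93406593] [[ 0.57685895 -0.38123106  0.1       ]]
brown [[ 0.44652632 -0.36656249  0.1       ]]
```

View pics/c1.png

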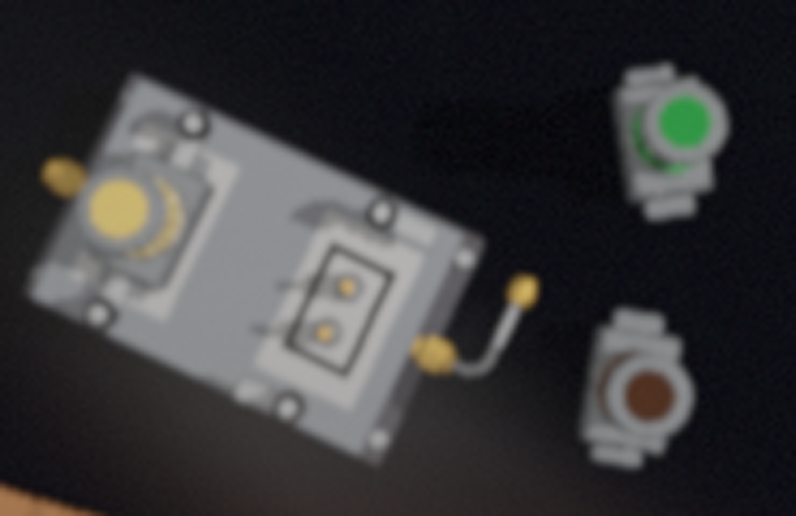

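The crop (scale 4.3, offset 140,165) shows the deck corners at (135,75), (485,238), (378,463), (30,293). The pins are at (347,287) and (325,333), and the green filter's ears are at (650,74) and (670,208).

```bash
python3 - <<'E'
from h import *
f=lambda p:(np.float64(p)+.5)/4.3-.5+[140,165]
C=plane('top',f([(135,75),(485,238),(378,463),(30,293)]),.038)[:,:2]
print(C, [np.linalg.norm(C[i]-C[i-1]) for i in range(4)],'centre',C.mean(0))
P=plane('top',f([(347,287),(325,333)]),.069)[:,:2];d=P[0]-P[1]
print('pins',P,P.mean(0),np.linalg.norm(d),np.degrees(np.arctan2(d[1],d[0])))
ex=(C[0]-C[3])+(C[1]-C[2]);ex/=np.linalg.norm(ex);ey=np.array([-ex[1],ex[0]])
print('x ang',np.degrees(np.arctan2(ex[1],ex[0])),'station from deck',C.mean(0)-.052*ey)
for z in(.004,.012,.029):
  E=plane('top',f([(650,74),(670,208)]),z)[:,:2];d=E[0]-E[1];print(z,E.mean(0),np.linalg.norm(d),np.degrees(np.arctan2(d[1],d[0])))
print(np.degrees(np.arctan2(.373,.9276)))
E
```

```text
[[ 0.60123441 -0.10785129]
 [ 0.52221609 -0.28891299]
 [ 0.40840686 -0.23775943]
 [ 0.48880386 -0.05955948]] [np.float64(0.1223630968702693), np.float64(0.19755312363559685), np.float64(0.12477671013367128), np.float64(0.19549654713116452)] centre [ 0.50516531 -0.1735208 ]
pins [[ 0.49537925 -0.2213003 ]
 [ 0.47285633 -0.2112735 ]] [ 0.48411779 -0.2162869 ] 0.024653981723460706 -23.99776940252186
x ang -23.72824525036265 station from deck [ 0.48424055 -0.22112494]
0.004 [ 0.57753949 -0.38192618] 0.07234085686686668 9.031614124354773
0.012 [ 0.57670234 -0.3808939 ] 0.0717051812293608 9.031614124354784
0.029 [ 0.5749234  -0.37870031] 0.07035437049966071 9.031614124354798
21.905699608773496
```

Call:
step_arm --pt "0.094 0.056 -0.0116 0 0 0 0" --pt "0.094 0.056 -0.0116 0 0 0 0" --pt "0.094 0.056 -0.0116 0 0 0 0" --pt "0.094 0.056 -0.0116 0 0 0 0" --pt "0.094 0.056 -0.0116 0 0 0 0"

```text
t: 0.72
position: [0.4821, -0.4431, 0.205]
orientation: [[0.928, 0.373, -0.001], [0.373, -0.928, 0.001], [-0.0, -0.001, -1.0]]
ft_force: [-0.5, -1.3, -0.0]
finger_gap: 0.0943
grip_force: 0.0
```

Call:
step_arm --pt "0.094 0.056 -0.0116 0 0 0 0" --pt "0.094 0.056 -0.0116 0 0 0 0" --pt "0.094 0 0 0 0 0 6.5" --pt "0.094 0 0 0 0 0 6.5" --pt "0.094 0 0 0 0 0 0"

```text
t: 1.35
position: [0.576, -0.3809, 0.2048]
orientation: [[0.988, 0.157, -0.001], [0.157, -0.988, 0.001], [-0.001, -0.001, -1.0]]
ft_force: [-0.0, -0.2, 0.6]
finger_gap: 0.094
grip_force: 0.0
```

```bash
python3 - <<'E'
from h import *
s=bot.state();im=cams.camera('wrist')[:,:,::-1].copy();cv2.imwrite('pics/w1.png',im)
np.save('w1.npy',s,allow_pickle=True)
hsv=cv2.cvtColor(im,cv2.COLOR_BGR2HSV)
m=cv2.inRange(hsv,(45,120,60),(80,255,255))
n,l,st,c=cv2.connectedComponentsWithStats(m)
for i in range(1,n):
    if st[i,4]>50: print(st[i],c[i],plane('wrist',c[i],.1,s))
E
```

```text
[242 163  24   7  51] [253.60784314 165.05882353] [[ 0.59985563 -0.37564933  0.1       ]]
[241 177  24  23 448] [252.74330357 188.08258929] [[ 0.5769045  -0.37840242  0.1       ]]
```

View pics/w1.png

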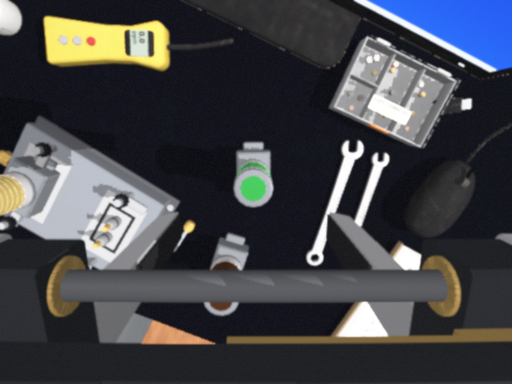

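The wrist view shows the green disc at (253,188) with its far ear at (253,146), which is nearly square to the tool. The station pins are at about (112,217) and (100,240), and the brown filter at (225,285).

```bash
python3 - <<'E'
from h import *
s=np.load('w1.npy',allow_pickle=True).item();im=cv2.imread('pics/w1.png');g=cv2.cvtColor(im,cv2.COLOR_BGR2GRAY)
m=(g>60).astype(np.uint8)
# foot's side edges, rows 152..172
L=[];Rr=[]
for r in range(154,172,2):
    xs=np.where(m[r,225:285])[0]+225; L.append((xs[0],r));Rr.append((xs[-1],r))
for E in(L,Rr):
    X=plane('wrist',E,.029,s)[:,:2];vx,vy,x,y=cv2.fitLine(np.float32(X),2,0,.01,.01).ravel();print(np.degrees(np.arctan(vy/vx)),x,y, X.mean(0))
E_=plane('wrist',[(253,146)],.012,s);print('ear',E_)
hsv=cv2.cvtColor(im,cv2.COLOR_BGR2HSV)
mm=cv2.inRange(hsv,(10,90,90),(35,255,255))
n,l,st,c=cv2.connectedComponentsWithStats(mm)
for i in range(1,n):
    if 80<c[i][0]<135 and 195<c[i][1]<260: print(st[i],c[i],plane('wrist',c[i],.069,s))
cv2.imwrite('pics/c2.png',cv2.resize(im[185:265,70:180],None,fx=7,fy=7,interpolation=cv2.INTER_CUBIC))
E
```

```text
8.203529 0.5901014 -0.35543558 [ 0.59010139 -0.35543557]
9.693314 0.5965713 -0.3964169 [ 0.59657129 -0.39641692]
ear [[ 0.61116928 -0.3730839   0.012     ]]
[103 225   7   7  32] [105.90625 227.90625] [[ 0.4974349 -0.2202049  0.069    ]]
[ 93 242   8   6  29] [ 96.68965517 244.03448276] [[ 0.47569396 -0.21028263  0.069     ]]
```

View pics/c2.png

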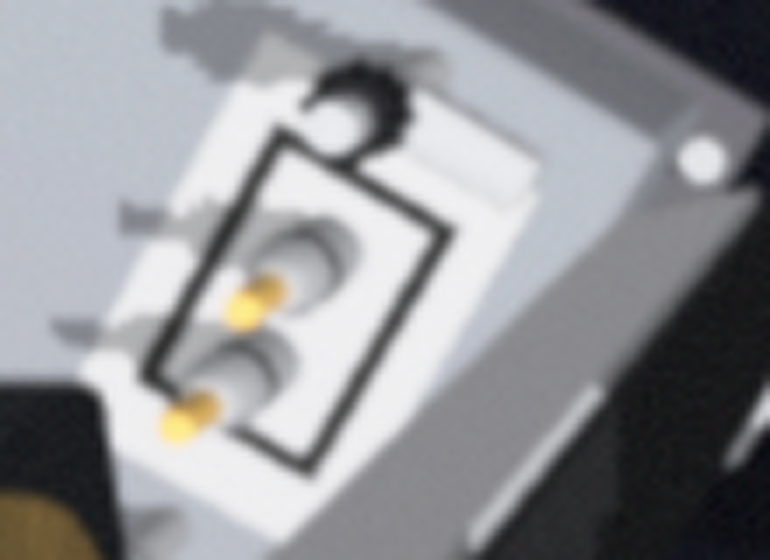

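Call:
step_arm --pt "0.094 0.0014 -0.0022 0.04 0 0 0" --pt "0.094 0 0 0.04 0 0 0" --pt "0.094 0 0 0.04 0 0 0" --pt "0.094 0 0 0.0358 0 0 0" --pt "0.094 0 0 0 0 0 0"

```text
t: 2.02
position: [0.5748, -0.3771, 0.0459]
orientation: [[0.988, 0.156, -0.005], [0.156, -0.988, 0.005], [-0.005, -0.006, -1.0]]
ft_force: [1.4, 0.4, 0.4]
finger_gap: 0.0942
grip_force: 0.0
```

Call:
step_arm --pt "0.03 0 0 0 0 0 0" --pt "0.03 0 0 0 0 0 0" --pt "0.03 0 0 0 0 0 0" --pt "0.03 0 0 0 0 0 0" --pt "0.03 0 0 0 0 0 0"

```text
t: 2.65
position: [0.5772, -0.3789, 0.0499]
orientation: [[0.988, 0.155, 0.0], [0.155, -0.988, -0.0], [0.0, 0.0, -1.0]]
ft_force: [0.5, -0.1, -0.5]
finger_gap: 0.0478
grip_force: 0.0
```

Call:
step_arm --pt "0.03 0 0 0 0 0 0" --pt "0.03 0 0 0 0 0 0" --pt "0.03 0 0 0 0 0 0" --pt "0.03 0 0 0 0 0 0"

```text
t: 3.15
position: [0.5772, -0.3791, 0.0498]
orientation: [[0.988, 0.155, 0.0], [0.155, -0.988, -0.0], [0.0, 0.001, -1.0]]
ft_force: [0.3, -1.1, 0.4]
finger_gap: 0.0395
grip_force: 30.0
```

Call:
step_arm --pt "0.03 0 0 -0.03 0 0 0" --pt "0.03 0 0 -0.045 0 0 0" --pt "0.03 0 0 -0.04 0 0 0" --pt "0.03 -0.0239 -0.0422 0 0 0 0" --pt "0.03 -0.0239 -0.0422 0 0 0 0"

```text
t: 3.78
position: [0.5158, -0.3017, 0.1643]
orientation: [[0.988, 0.155, -0.0], [0.155, -0.988, 0.001], [-0.0, -0.001, -1.0]]
ft_force: [-0.0, 0.1, -2.2]
finger_gap: 0.0397
grip_force: 30.0
```

Call:
step_arm --pt "0.03 -0.0239 -0.0422 0 0 0 0" --pt "0.03 -0.0239 -0.0422 0 0 0 0" --pt "0.03 -0.0239 -0.0422 0 0 0 0" --pt "0.03 0 0 0 0 0 8.2" --pt "0.03 0 0 0 0 0 8.2"

```text
t: 4.4
position: [0.4254, -0.1877, 0.1639]
orientation: [[0.991, -0.134, -0.001], [-0.134, -0.991, 0.001], [-0.001, -0.001, -1.0]]
ft_force: [-0.0, -0.3, -1.8]
finger_gap: 0.0398
grip_force: 30.0
```

Call:
step_arm --pt "0.03 0 0 0 0 0 8.2" --pt "0.03 0 0 0 0 0 8.2" --pt "0.03 0 0 0 0 0 0" --pt "0.03 0 0 0 0 0 0" --pt "0.03 0 0 0 0 0 0"

```text
t: 5.03
position: [0.4262, -0.1888, 0.1645]
orientation: [[0.915, -0.404, -0.0], [-0.404, -0.915, 0.0], [-0.0, -0.0, -1.0]]
ft_force: [-0.5, -0.6, -2.3]
finger_gap: 0.0397
grip_force: 30.0
```

```bash
python3 - <<'E'
from h import *
s=bot.state();im=cams.camera('wrist')[:,:,::-1].copy();cv2.imwrite('pics/w2.png',im)
np.save('w2.npy',s,allow_pickle=True);print(s['position'],s['ft_force'],s['finger_gap'],s['qpos'],s['orientation'])
E
```

```text
[ 0.42618801 -0.18881136  0.16448023] [-0.45339584 -0.60654705 -2.25146847] 0.03972876732043988 [-6.61059168e-01 -1.57352033e-01  2.05168357e+00  8.54779816e-05
  1.24772223e+00  1.32519146e+00] [[ 9.14922029e-01 -4.03630502e-01 -3.14213428e-04]
 [-4.03630398e-01 -9.14922063e-01  3.47083904e-04]
 [-4.27574449e-04 -1.90728618e-04 -9.99999890e-01]]
```

View pics/w2.png

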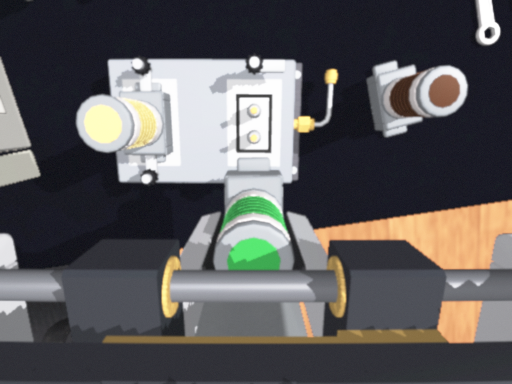

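The wrist view over the station shows the pin tops at (254,110) and (254,137), with the deck square to the image. The held filter's foot edge is near row 173, its ear near row 160, and its green disc at (253,257).

```bash
python3 - <<'E'
from h import *
s=np.load('w2.npy',allow_pickle=True).item();im=cv2.imread('pics/w2.png');hsv=cv2.cvtColor(im,cv2.COLOR_BGR2HSV);g=cv2.cvtColor(im,cv2.COLOR_BGR2GRAY)
R=s['orientation'];T=lambda X:((X-s['position'])@R)
mm=cv2.inRange(hsv,(10,70,90),(35,255,255))
n,l,st,c=cv2.connectedComponentsWithStats(mm);P=[]
for i in range(1,n):
    if 235<c[i][0]<272 and 95<c[i][1]<150 and st[i,4]>10: P.append(plane('wrist',c[i],.069,s)[0]);print(st[i],c[i],P[-1],T(P[-1]))
P=np.array(P);print('pin mean',P.mean(0),T(P.mean(0)),'sep',np.linalg.norm(P[0]-P[-1]))
# held green disc: upper arc
m=cv2.inRange(hsv,(45,120,60),(80,255,255));n,l,st,c=cv2.connectedComponentsWithStats(m)
for i in range(1,n):
    if st[i,4]>200:
        print('g',st[i],c[i])
        if c[i][1]>235:
            cn=max(cv2.findContours((l==i).astype(np.uint8),0,1)[0],key=len).reshape(-1,2);cn=cn[cn[:,1]<265]
            X=T(plane('wrist',cn,.2147,s))[:,:2];A=np.c_[2*X,np.ones(len(X))];q=np.linalg.lstsq(A,(X**2).sum(1),rcond=None)[0];print('disc',q[:2],'r',np.sqrt(q[2]+q[:2]@q[:2]))
cv2.imwrite('pics/c3.png',cv2.resize(im[90:280,180:330],None,fx=3.1,fy=3.1,interpolation=cv2.INTER_CUBIC))
print(g[150:180,253]); 
for r in(180,184,188): print(r,g[r,218:232],g[r,276:292])
for y in(65,180): # deck edges cols
    pass
E
```

```text
[251 108   5   6  25] [253.2  110.24] [ 0.49549812 -0.21780995  0.069     ] [ 0.07515888 -0.00142601  0.09544838]
[251 135   5   6  24] [253.125      137.66666667] [ 0.4730256  -0.20778792  0.069     ] [ 0.05055309 -0.0015248   0.09545892]
pin mean [ 0.48426186 -0.21279894  0.069     ] [ 0.06285599 -0.0014754   0.09545365] sep 0.024605992787686375
g [221 197  66  32 799] [253.25281602 208.98372966]
g [ 228  238   52   32 1351] [253.25240563 255.78090303]
disc [-0.00144595 -0.00135514] r 0.012286852624511242
[104  89 161 237 252 253 247 215 199 217 223 227 226 226 225 223 222 219
 218 214 191 145 128 129 142 164 180 198 211 219]
180 [161 166 170 166 162 155 145 149 159 180 202 215 217 218] [221 220 220 218 213 208 208 212 223 225 226 226 225 224 217 184]
184 [ 25  25  26  27  28  45  88 131 153 179 202 219 222 222] [220 222 219 218 209 185 138  75  42  41  40  41  40  37  33  28]
188 [ 23  24  16  24  21  40  88 132 152 176 201 218 222 221] [221 221 220 217 213 200 178 100  34  27  26  26  28  27  27  27]
```

View pics/c3.png

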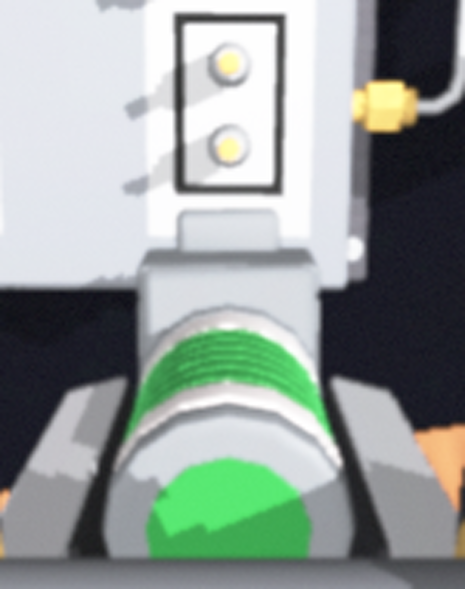

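The crop (scale 3.1, offset 180,90) shows the held foot's far top edge at row 265, its lower edge at about row 249, and the ear end at row 210. The pins and foot are centred on the same column, so only the x distance remains to check.

```bash
python3 - <<'E'
from h import *
s=np.load('w2.npy',allow_pickle=True).item();R=s['orientation'];T=lambda X:((X-s['position'])@R)
f=lambda p:(np.float64(p)+.5)/3.1-.5+[180,90]
for nm,p,z,o in(('foot top',(228,265),.1437,.0295),('foot bottom',(228,249),.1147,.0295),('ear top',(228,210),.1147+.007,.0395)):
    print(nm,T(plane('wrist',[f(p)],z,s))[0]-[o,0,0])
# box on the deck, z=.038
print('box',T(plane('wrist',f([(177,17),(283,17),(281,190),(178,188)]),.038,s)))
# top camera too (filter now at look pose)
t=cams.camera('top')[:,:,::-1];cv2.imwrite('pics/t2.png',t);h=cv2.cvtColor(t,cv2.COLOR_BGR2HSV)
m=cv2.inRange(h,(45,120,60),(80,255,255));n,l,st,c=cv2.connectedComponentsWithStats(m)
for i in range(1,n):
    if st[i,4]>20: print(st[i],T(plane('top',c[i],.2147)))
E
```

```text
foot top [-0.00088163 -0.00140783  0.02076826]
foot bottom [-0.00190776 -0.00143404  0.04976871]
ear top [-0.00110812 -0.00141522  0.04276409]
box [[ 0.09101417 -0.0178884   0.12644474]
 [ 0.09097653  0.0163281   0.12643823]
 [ 0.03531762  0.01632682  0.12646203]
 [ 0.03602221 -0.01829224  0.12646833]]
```

Call:
step_arm --pt "0.03 0.032 0 0 0 0 0" --pt "0.03 0.032 0 0 0 0 0" --pt "0.03 0 0 0.025 0 0 0" --pt "0.03 0 0 0.015 0 0 0" --pt "0.03 0 0 0 0 0 0"

```text
t: 5.75
position: [0.4837, -0.214, 0.1231]
orientation: [[0.915, -0.405, -0.003], [-0.405, -0.915, 0.002], [-0.004, -0.001, -1.0]]
ft_force: [0.5, 0.6, -2.6]
finger_gap: 0.0397
grip_force: 30.0
```

Call:
step_arm --pt "0.03 0 0 0 0 0 0" --pt "0.03 0 0 0 0 0 0"

```text
t: 6.0
position: [0.4853, -0.2152, 0.1257]
orientation: [[0.914, -0.405, 0.002], [-0.405, -0.914, -0.001], [0.002, 0.0, -1.0]]
ft_force: [0.3, 0.4, -2.8]
finger_gap: 0.0399
grip_force: 30.0
```

```bash
python3 - <<'E'
from h import *
s=bot.state();im=cams.camera('scene')[:,:,::-1];print(s['position'],s['ft_force'])
cv2.imwrite('pics/s3.png',cv2.resize(im[120:260,140:320],None,fx=4.2,fy=4.2,interpolation=cv2.INTER_CUBIC))
E
```

```text
[ 0.48530097 -0.21520297  0.125714  ] [ 0.34672416  0.38079429 -2.75530656]
```

View pics/s3.png

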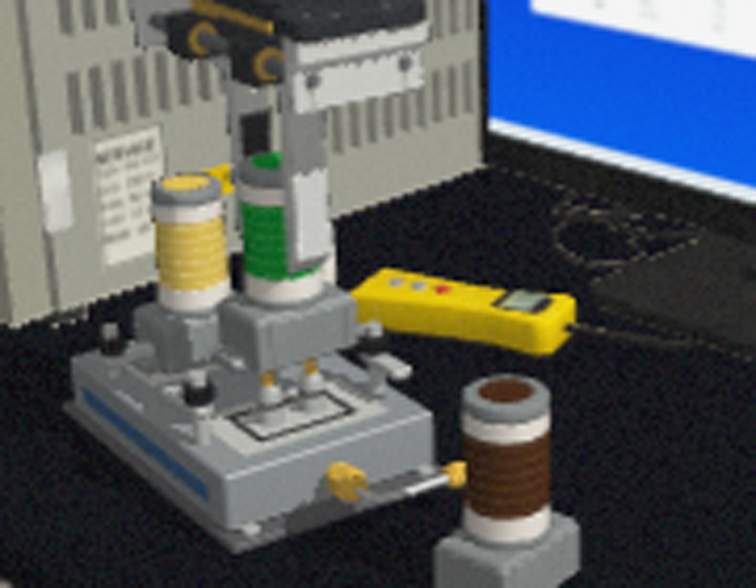

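The scene crop shows the fresh filter held upright just above both pins at (267,385) and (311,372), clear of the dogs. I'll descend slowly and watch the force.

Call:
step_arm --pt "0.03 0 0 0.005 0 0 0" --pt "0.03 0 0 0.004 0 0 0" --pt "0.03 0 0 0.003 0 0 0" --pt "0.03 0 0 0.002 0 0 0" --pt "0.03 0 0 0 0 0 0"

```text
t: 6.68
position: [0.4848, -0.2148, 0.1104]
orientation: [[0.914, -0.405, -0.0], [-0.405, -0.914, 0.0], [-0.0, -0.0, -1.0]]
ft_force: [0.2, -0.7, -3.1]
finger_gap: 0.0394
grip_force: 30.0
```

Call:
step_arm --pt "0.03 0 0 0.001 0 0 0" --pt "0.03 0 0 0.001 0 0 0" --pt "0.03 0 0 0.001 0 0 0" --pt "0.03 0 0 0.001 0 0 0" --pt "0.03 0 0 0 0 0 0"

```text
t: 7.3
position: [0.4848, -0.2148, 0.1065]
orientation: [[0.914, -0.405, -0.0], [-0.405, -0.914, 0.0], [-0.0, -0.0, -1.0]]
ft_force: [0.4, 0.6, -2.2]
finger_gap: 0.0394
grip_force: 30.0
```

Call:
step_arm --pt "0.03 0 0 0.0015 0 0 0" --pt "0.03 0 0 0.0015 0 0 0" --pt "0.03 0 0 0.0015 0 0 0" --pt "0.03 0 0 0.0015 0 0 0" --pt "0.03 0 0 0 0 0 0"

```text
t: 7.92
position: [0.4847, -0.2148, 0.1005]
orientation: [[0.914, -0.405, -0.0], [-0.405, -0.914, 0.0], [-0.0, -0.0, -1.0]]
ft_force: [-0.2, 0.5, -2.2]
finger_gap: 0.0398
grip_force: 30.0
```

Call:
step_arm --pt "0.03 0 0 0 0 0 0" --pt "0.03 0 0 0 0 0 0"

```text
t: 8.18
position: [0.4849, -0.2149, 0.1007]
orientation: [[0.914, -0.405, 0.0], [-0.405, -0.914, -0.0], [0.0, -0.0, -1.0]]
ft_force: [0.5, -0.6, -1.7]
finger_gap: 0.0396
grip_force: 30.0
```

Cavity is 8 mm over the nozzles with no side force. Next are the pins.

Call:
step_arm --pt "0.03 0 0 0.0015 0 0 0" --pt "0.03 0 0 0.0015 0 0 0" --pt "0.03 0 0 0.0015 0 0 0" --pt "0.03 0 0 0 0 0 0" --pt "0.03 0 0 0 0 0 0"

```text
t: 8.8
position: [0.4849, -0.2149, 0.0966]
orientation: [[0.914, -0.405, 0.0], [-0.405, -0.914, -0.0], [0.0, 0.0, -1.0]]
ft_force: [-2.1, 1.0, 2.9]
finger_gap: 0.0399
grip_force: 30.0
```

Call:
step_arm --pt "0.03 0 0 0.001 0 0 0" --pt "0.03 0 0 0.001 0 0 0" --pt "0.03 0 0 0.001 0 0 0" --pt "0.03 0 0 0 0 0 0" --pt "0.03 0 0 0 0 0 0"

```text
t: 9.43
position: [0.485, -0.2149, 0.0938]
orientation: [[0.915, -0.405, 0.0], [-0.405, -0.915, -0.0], [0.0, 0.0, -1.0]]
ft_force: [-2.9, 1.8, 6.5]
finger_gap: 0.0397
grip_force: 30.0
```

Call:
step_arm --pt "0.03 -0.0007 0 0.0008 0 0 0" --pt "0.03 0 0 0.0008 0 0 0" --pt "0.03 0 0 0 0 0 0" --pt "0.03 0 0 0 0 0 0" --pt "0.03 0 0 0 0 0 0"

```text
t: 10.05
position: [0.4849, -0.215, 0.0927]
orientation: [[0.914, -0.405, 0.001], [-0.405, -0.914, -0.001], [0.002, 0.0, -1.0]]
ft_force: [-2.6, 3.1, 8.2]
finger_gap: 0.0395
grip_force: 30.0
```

Call:
step_arm --pt "0.03 0 0 0 0 0 0" --pt "0.03 0 0 0 0 0 0" --pt "0.03 0 0 0 0 0 0" --pt "0.03 0 0 0 0 0 0"

```text
t: 10.55
position: [0.4849, -0.2149, 0.0928]
orientation: [[0.914, -0.405, 0.001], [-0.405, -0.914, -0.001], [0.002, 0.0, -1.0]]
ft_force: [-2.5, 2.4, 9.2]
finger_gap: 0.0395
grip_force: 30.0
```

```bash
python3 - <<'E'
from h import *
for i in range(4):
    cams.camera('wrist'); s=bot.state();print(s['t'],s['position'],s['ft_force'],s['moment'],s['grip_force'])
E
```

```text
10.6 [ 0.48495033 -0.2149121   0.09274839] [-2.56465086  2.83370202  7.70752735] [0.59501931 0.56459344 0.0167258 ] 30.001798421144485
10.65 [ 0.48494637 -0.21495327  0.09276158] [-1.99901632  1.3242522   8.67245791] [0.54636065 0.58269296 0.0119653 ] 30.0018822401762
10.7 [ 0.4849551  -0.21492534  0.09275439] [-1.97528059  2.47982751  7.72943959] [0.54952649 0.57709493 0.00550206] 30.001796409487724
10.75 [ 0.48495728 -0.21490695  0.0927412 ] [-2.12478542  1.47219571  8.58475209] [0.55484262 0.54583844 0.04805817] 30.001819878816605
```

Call:
step_arm --pt "0.03 0 0 0.0005 0 0 0" --pt "0.03 0 0 0.0005 0 0 0" --pt "0.03 0 0 0 0 0 0" --pt "0.03 0 0 0 0 0 0" --pt "0.03 0 0 0 0 0 0"

```text
t: 11.38
position: [0.485, -0.2149, 0.0919]
orientation: [[0.915, -0.405, 0.001], [-0.405, -0.915, -0.001], [0.002, 0.0, -1.0]]
ft_force: [-2.1, 2.3, 10.6]
finger_gap: 0.0396
grip_force: 30.0
```

Call:
step_arm --pt "0.03 0 0 0 0 0 0" --pt "0.03 0 0 0 0 0 0" --pt "0.03 0 0 0 0 0 0" --pt "0.03 0 0 0 0 0 0" --pt "0.03 0 0 0 0 0 0"

```text
t: 12.0
position: [0.4849, -0.2149, 0.0919]
orientation: [[0.914, -0.405, 0.001], [-0.405, -0.914, -0.001], [0.001, 0.0, -1.0]]
ft_force: [-3.2, 2.0, 9.7]
finger_gap: 0.0394
grip_force: 30.0
```

```bash
python3 - <<'E'
from h import *
F=[]
for i in range(6):
    im=cams.camera('scene'); s=bot.state();F.append(s['ft_force'])
print(s['t'],s['position'],s['finger_gap'],np.mean(F,0),s['grip_force'])
cv2.imwrite('pics/s4.png',cv2.resize(im[120:260,140:320,::-1],None,fx=4.2,fy=4.2,interpolation=cv2.INTER_CUBIC))
E
```

```text
12.3 [ 0.48497319 -0.21495962  0.09193032] 0.03951347558410046 [-2.79026882  2.75094479  9.46942313] 30.002152919769287
```

View pics/s4.png

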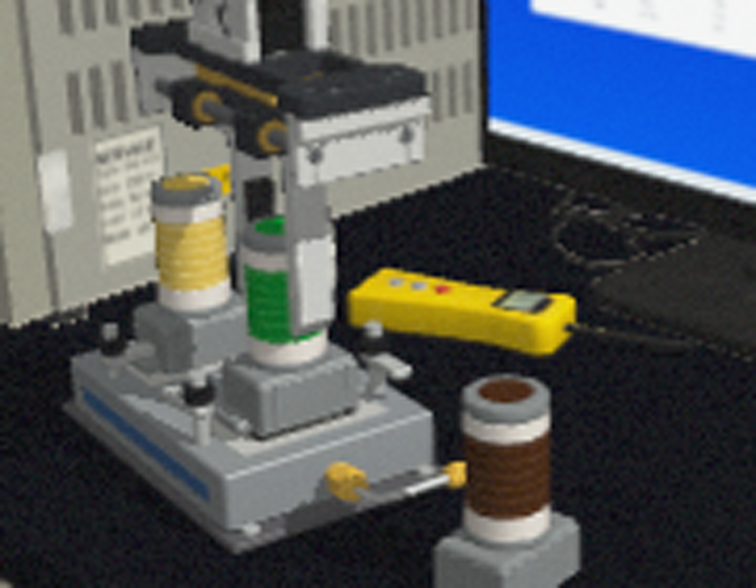

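The filter sits upright and square over the nozzles, just above the deck. The net push is 9.5 + 2.3 ≈ 11.8 N, with TCP travel of about 4.7 mm since pin contact. I'll hold for over two seconds and then hand in.

Call:
step_arm --pt "0.03 0 0 0 0 0 0" --pt "0.03 0 0 0 0 0 0" --pt "0.03 0 0 0 0 0 0" --pt "0.03 0 0 0 0 0 0" --pt "0.03 0 0 0 0 0 0"

```text
t: 12.92
position: [0.485, -0.2149, 0.0919]
orientation: [[0.915, -0.405, 0.001], [-0.405, -0.915, -0.001], [0.002, 0.0, -1.0]]
ft_force: [-2.9, 2.1, 9.3]
finger_gap: 0.0397
grip_force: 30.0
```

Call:
step_arm --pt "0.03 0 0 0 0 0 0" --pt "0.03 0 0 0 0 0 0" --pt "0.03 0 0 0 0 0 0" --pt "0.03 0 0 0 0 0 0" --pt "0.03 0 0 0 0 0 0"

```text
t: 13.55
position: [0.485, -0.2149, 0.0919]
orientation: [[0.915, -0.405, 0.001], [-0.405, -0.915, -0.001], [0.002, 0.0, -1.0]]
ft_force: [-3.0, 1.5, 9.7]
finger_gap: 0.0401
grip_force: 30.0
```

Call:
step_arm --pt "0.03 0 0 0 0 0 0" --pt "0.03 0 0 0 0 0 0" --pt "0.03 0 0 0 0 0 0" --pt "0.03 0 0 0 0 0 0" --pt "0.03 0 0 0 0 0 0"

```text
t: 14.18
position: [0.485, -0.2149, 0.0919]
orientation: [[0.914, -0.405, 0.001], [-0.405, -0.914, -0.001], [0.002, 0.0, -1.0]]
ft_force: [-2.2, 2.8, 10.3]
finger_gap: 0.0396
grip_force: 30.0
```

Call:
step_arm --pt "0.03 0 0 0 0 0 0" --pt "0.03 0 0 0 0 0 0" --pt "0.03 0 0 0 0 0 0" --pt "0.03 0 0 0 0 0 0" --pt "0.03 0 0 0 0 0 0"

```text
t: 14.8
position: [0.485, -0.2149, 0.0919]
orientation: [[0.914, -0.405, 0.001], [-0.405, -0.914, -0.001], [0.002, 0.0, -1.0]]
ft_force: [-2.5, 2.5, 8.0]
finger_gap: 0.0399
grip_force: 30.0
```

```bash
python3 -c "
from rig import bot
s=bot.state();print(s['t'],s['position'],s['ft_force'],s['grip_force']);print(bot.hand_in())"
```

```text
14.8 [ 0.48496703 -0.2149315   0.09192784] [-2.45236977  2.51843007  7.97170174] 30.00212699174881
the job is handed in; nothing more can be done
None
```

The green filter is over the open station's nozzles, upright and square, still gripped and pressed on the valve pins with about 12 N for over three seconds up to hand-in at 14.8 s; no verdict came back from the hand-in.

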